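# Start the sample warmer with the stylus

### The job

Slide the lidded pot sideways along the warmer, without lifting it, from the blue ring until it sits inside the orange ring. Then take the yellow stylus from its stand and use its tip to push the recessed green button fully down, holding it down for about a second, and hang the stylus back upright in its stand. Do not press the red button and leave the jar, the dishes and the tube rack where they are.

Things in the scene. Friction and masses are not known exactly. Their poses are not given: they have to be found in the camera images.
- warmer: fixed warmer 220 (x) x 320 (y) mm, z up, origin centre of underside, yaw within 0.2. Rear: steel plate 150 x 320 mm centred at x +35 mm, flat rimless top 60 mm up. Front (-x): grey deck 70 mm deep centred at x -75 mm, top 50 mm up, with two round wells of 18 mm bore at x -75 mm: y +50 mm (green frame, green button inside) and y -50 mm (red frame, red button)
- warm_ring: flat orange circle, outer diameter 116 mm (dark centre of 100 mm), printed on the steel plate: origin at its centre, on the plate's top. It is at y = +80 or -80 mm of the warmer, x = +35 mm; no thickness that can be felt
- rest_ring: flat blue circle of the same size and height, 160 mm from the orange one; the pot starts on it, at most 8 mm off centre
- pot: loose round aluminium pot, outer diameter 90 mm, with a fixed white lid 92 mm wide (top at 46 mm) and a black knob of 22 mm diameter on it, top at 58 mm; weighs 0.3 to 0.6 kg; origin at the centre of its underside, z up
- start_button_top (a point): centre of the top face of the green button, 15.6 mm across, 12 mm below the deck's top at rest (38 mm above the bench)
- start_button (a joint): how far the green button is pressed, m: 0 at rest, 0.006 fully down; its spring takes 2 N to start and 5 N fully down, and brings it back
- stop_button (a joint): how far the red button is pressed, m, 0 at rest; a like button in the other well, to be left alone
- stand: fixed blue stand, block 80 x 80 x 85 mm, origin at the centre of its underside; a vertical hole of 25 mm bore goes through its centre from the top
- stylus: loose stylus, 140 mm, 80 g, hanging upright in the stand. Origin on its axis at the underside of its black collar, z up (away from the tip). Collar 38 mm across, 6 mm thick, resting on the stand's top; above it a round yellow handle, 18 mm diameter, z = 6 to 75 mm; below it a steel pin, 8 mm diameter, down to z = -65 mm
- stylus_tip (a point): the stylus's tip, end of the pin, 7 mm across with a rounded end; 65 mm below the stylus origin
- jar: loose white jar, 64 mm diameter, 110 mm tall, origin at the centre of its underside; bystander
- dishes: loose stack of three dishes, 90 mm diameter, 45 mm tall, origin at the centre of its underside; bystander
- tube_rack: loose white rack 60 x 130 mm with eight green-capped tubes, 76 mm tall, origin at the centre of its underside; bystander

How it is judged:
By the outcome, as a careful person would: the job done as asked, in the order asked, and still so for the second after the job is handed in, with the robot touching nothing.
It also fails if it takes over 72 s, if anything falls off the work surface, if the arm or the gripper's body presses on something with over 40 N, if the wrist force passes 120 N, or if a joint passes its speed limit or range.

### The arm

A 7-joint arm with a two-finger parallel gripper is mounted at the origin on the work surface. World frame = base frame: x ahead of the robot, y to its left, z up, the work surface at z = 0. Lengths are in m, angles in rad, forces in N, time in s.
With the tool pointing down it reaches from about 0.35 to 0.9 m from the base axis. Payload 8.1 kg.
Tool frame: the origin (TCP) lies between the finger pads; the fingertips stand finger_overhang ahead of it and the grasp point (between the pads) lies 6 mm ahead of it (finger_overhang is the distance from the TCP to the fingertips, in m); z points along the fingers, y is the line along which they close (so a half turn about z gives the same grasp; the last joint's range is limited). The gripper opens to 92 mm and grips with 3 to 60 N. Pads are 19 mm wide; open, the fingers measure 130 mm over their backs; the gripper's body (75 mm by 190 mm) begins 47 mm behind the grasp point.
Start: joints at [-0.103, 0.434, 0.025, 1.573, -0.012, 1.134, -0.075], TCP at [0.625, -0, 0.252] pointing down, gripper open.
Joint ranges: [-2.62, 2.62], [-0.44, 2.09], [-1.27, 1.32], [0.08, 2.57], [-1.32, 4.46], [0.12, 2], [-2.74, 2.74]. Speed limits (rad/s): [2.22, 2.22, 3.01, 3.01, 3.14, 3.14, 3.14].

### API

Orientations are given as [roll, pitch, yaw] about the fixed x, y, z axes, in that order (R = Rz(yaw) Ry(pitch) Rx(roll)).
In Python, from cell import sense, grab_frame, close_job, finger_overhang gives the robot as it stands. The module is installed in compiled form; this text tells all that it offers.
- The arm moves only by the shell command python3 -m jog 'ROWS' [OPENING] [FORCE]. ROWS is JSON, one flat list of numbers, 4 for each row, row after row: the shift along the tool's x, y, z in cm, then the turn about the tool's z in degrees. A call has 1 to 20 rows; each row shifts and turns the commanded pose from where the row before left it, along the tool's axes as they then stand; what a row does not reach is not made up. A row lasts 1/8 s, in which the tool goes at most 62.5 mm and 10.7 degrees, less where a joint would pass 70% of its speed; a pose out of reach is approached as far as the arm can. A call is refused whole if a number of a shift passes 6.25 or a number of a turn 10.7, either way. A call with a gripper value outside its range is refused whole. OPENING is the opening, from 0 (shut) to 1 (fully open), set as the call begins (- or left out, the last holds). The fingers move at their own pace and stop on an object; FORCE is the grip in N (left out, the last holds). Time passes only in rows, so rows that do not move let the fingers close. It gives the time, the measured TCP pose, the force, the opening and the grip force at its end, in the units of the state.
- sense(): the state, without advancing time (a new reading comes with each control period).
- grab_frame(name): name is "scene" or "side" or "wrist"; returns a dict with "color" (384x512x3 uint8, red, green, blue), "range_z" (384x512 float32, m along the optical axis (not along the pixel's ray), 0 where there is no reading), "camera_matrix" (3x3 intrinsics, pixels), "R" (3x3) and "t" (3): a world point X has camera coordinates R X + t; the wrist camera has in their place "hand_eye" (4x4, takes a point from camera to tool coordinates, whose origin is the TCP and whose axes are the flange's). Camera axes: x right, y down, z forward; pixel columns grow to the right and rows downward; lengths in m; the calibration is good to about 2 mm. A picture is of the moment at which its call begins: read the wrist's pose just before it.
- close_job(): hands the job in; it is judged then, once.
The state is a dict: "time": time; "joint_pos": joint angles; "joint_vel": joint speeds; "effort": joint torques, N m; "eef_pos": TCP position; "orientation": TCP orientation; "force": force on the tool from outside, world axes, zero at the start; "wrist_torque": the same for the moment, N m; "finger_gap": opening from 0.0 (shut) to 1.0 (fully open); "gripper_force": force on a finger pad.
Only numpy, scipy, OpenCV 4.12 (cv2) and the standard library are available. Lean on these libraries where they do the work, as an engineer would, in place of code of your own. Each camera call takes 0.05 s, during which the arm holds its last target. There are 200 camera calls.

## Working session

There is one attempt and no reset: what is moved stays moved. The work goes in short steps, Python scripts to look and compute and a shell command to move; the robot and the scene stay as the last step left them, time stands still between calls to the robot, and variables do not carry over. Pictures are saved under pics/ and viewed, at most 10 in all, crops included, and the job is handed in when it is done.

```bash
mkdir -p pics
cat > h.py <<'E'
import numpy as np, cv2
from cell import sense, grab_frame, finger_overhang
from scipy.spatial.transform import Rotation as Ro
def frame(n):
    s=sense(); f=grab_frame(n)
    if n=='wrist':
        H=np.array(f['hand_eye']); Rt=Ro.from_euler('xyz',s['orientation']).as_matrix()
        f['Rc']=Rt@H[:3,:3]; f['o']=Rt@H[:3,3]+np.array(s['eef_pos'])
    else:
        R=np.array(f['R']); f['Rc']=R.T; f['o']=-R.T@np.array(f['t'])
    return f
def ray(f,uv):
    uv=np.atleast_2d(uv).astype(float); K=np.array(f['camera_matrix'])
    return np.c_[(uv[:,0]-K[0,2])/K[0,0],(uv[:,1]-K[1,2])/K[1,1],np.ones(len(uv))]@f['Rc'].T
def onz(f,uv,z):
    d=ray(f,uv); return f['o']+d*((z-f['o'][2])/d[:,2])[:,None]
def cloud(f):
    h,w=f['range_z'].shape; v,u=np.mgrid[:h,:w]
    return (f['o']+ray(f,np.c_[u.ravel(),v.ravel()])*f['range_z'].reshape(-1,1)).reshape(h,w,3)
def save(f,n): cv2.imwrite('pics/'+n,cv2.cvtColor(f['color'],cv2.COLOR_RGB2BGR))
E
python3 - <<'E'
from h import *
print(finger_overhang,sense())
for n in('scene','side','wrist'):
    f=frame(n); save(f,n+'0.png'); print(n,f['o'],f['Rc'][:,2],f['Rc'][:,0])
a=[cv2.imread('pics/%s0.png'%n) for n in('scene','side')]
cv2.imwrite('pics/both.png',cv2.resize(np.vstack(a),None,fx=.78,fy=.78))
E
```

```text
0.025 {'time': 0.0, 'joint_pos': array([-0.10262556,  0.43521568,  0.02497142,  1.57410416, -0.01161507,
        1.13401022, -0.07509629]), 'joint_vel': array([ 0.00102268,  0.00073969, -0.00089996,  0.00058384, -0.00137881,
        0.00043253,  0.00034843]), 'effort': array([ 3.89017032e-04, -6.67853522e+01,  9.84863900e-01, -3.14464223e+01,
       -6.05165795e-02,  4.27553023e-02,  1.12382318e-04]), 'eef_pos': array([ 6.24518326e-01, -3.30026379e-05,  2.50946734e-01]), 'orientation': array([-3.14000569e+00,  1.29910368e-04,  1.57075085e+00]), 'force': array([ 1.38678999,  0.55435834, -0.39379005]), 'wrist_torque': array([ 0.02477899, -0.01231415, -0.04940086]), 'gripper_force': 0.0, 'finger_gap': 0.9969918504384303}
scene [ 1.17580966 -0.51164324  0.86253377] [-0.51590663  0.43836931 -0.73598417] [ 0.65555752  0.75508184 -0.00978521]
side [-0.19830743  0.8802702   0.79700286] [ 0.58533361 -0.63786001 -0.50051891] [-0.74464686 -0.6671398  -0.02062866]
wrist [0.62515965 0.06733665 0.38459723] [-0.00174123 -0.25290677 -0.96748909] [ 9.99998321e-01 -9.92698383e-04 -1.54024666e-03]
```

View pics/both.png

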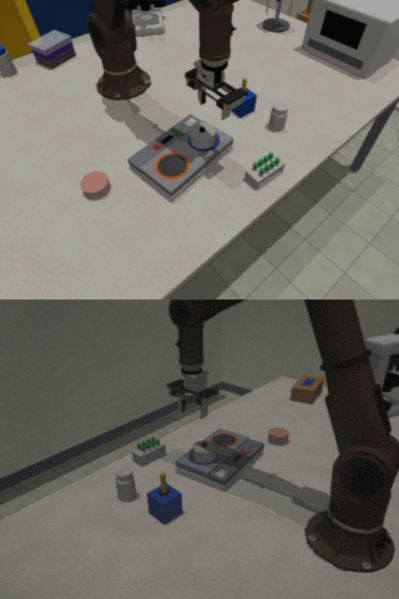

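Top half (scene): warmer in the middle, orange ring at about (220,212) full-res, pot on the blue ring (262,170), stylus in blue stand (312,110–130), jar (357,150), rack (338,215), dishes (122,235). Bottom half (side) shows the stand at (210,255), with the pot nearer the stand.

```bash
cat > m.py <<'E'
from h import *
def mask(f,lo,hi,s=110,v=50):
    hsv=cv2.cvtColor(f['color'],cv2.COLOR_RGB2HSV)
    return cv2.inRange(hsv,(lo,s,v),(hi,255,255))
def blobs(f,m,amin=15):
    n,l,st,c=cv2.connectedComponentsWithStats(m); P=cloud(f); out=[]
    for i in range(1,n):
        if st[i,4]>=amin:
            p=P[l==i]; out.append((st[i,4],c[i].round(1),np.median(p,0).round(3),p.min(0).round(3),p.max(0).round(3)))
    return sorted(out,key=lambda o:-o[0])
E
python3 - <<'E'
from m import *
for n in('scene','side'):
    f=frame(n)
    for name,lo,hi,s in(('orange',5,18,120),('yellow',19,33,120),('green',40,85,80),('blue',100,128,110),('red',170,179,110)):
        print(n,name)
        for b in blobs(f,mask(f,lo,hi,s))[:6]:
            if 0.2<b[2][0]<1.1 and abs(b[2][1])<.6: print('  ',*b)
    # warmer plate cloud
    P=cloud(f); ok=(f['range_z']>0)&(abs(P[...,2]-.06)<.004)&(P[...,0]>.4)&(P[...,0]<.95)
    q=P[ok][:,:2]; r=cv2.minAreaRect(q.astype(np.float32)); print('plate60',r)
    ok=(f['range_z']>0)&(abs(P[...,2]-.05)<.003)&(P[...,0]>.4)&(P[...,0]<.95)
    print('deck',cv2.minAreaRect(P[ok][:,:2].astype(np.float32)))
f=frame('wrist'); cv2.imwrite('pics/w.png',cv2.cvtColor(f['color'],cv2.COLOR_RGB2BGR))
E
```

```text
scene orange
   358 [220.7 212.6] [ 0.604 -0.163  0.062] [ 0.542 -0.512  0.059] [ 1.176 -0.101  0.863]
scene yellow
   61 [312.8 107.4] [0.511 0.27  0.142] [0.502 0.035 0.115] [0.71  0.278 0.337]
   36 [290.6 113.7] [0.663 0.017 0.323] [0.646 0.015 0.31 ] [0.678 0.026 0.326]
scene green
   152 [344.9 212.5] [0.823 0.07  0.076] [0.812 0.033 0.059] [0.83  0.121 0.08 ]
   145 [336.7 205.6] [0.793 0.071 0.076] [ 0.783 -0.512  0.056] [1.176 0.121 0.863]
   45 [226.7 169.4] [ 0.474 -0.043  0.051] [ 0.459 -0.061  0.039] [ 0.489 -0.028  0.054]
scene blue
   547 [315.2 134. ] [0.542 0.265 0.053] [ 0.484 -0.512  0.003] [1.176 0.314 0.863]
   144 [264.8 185.5] [ 0.614 -0.017  0.062] [ 0.534 -0.057  0.058] [0.635 0.055 0.066]
scene red
plate60 ((0.6209600567817688, 0.43335574865341187), (0.36142146587371826, 1.34059739112854), 5.015025615692139)
deck ((0.6257956027984619, 0.341227263212204), (0.41873207688331604, 1.5349698066711426), 1.2329719066619873)
side orange
   68 [297.6 181.3] [ 0.556 -0.173  0.06 ] [ 0.541 -0.217  0.057] [ 0.614 -0.116  0.064]
   25 [272.5 177.2] [ 0.645 -0.139  0.06 ] [ 0.629 -0.17   0.057] [ 0.654 -0.115  0.063]
side yellow
   121 [208.9 234.3] [0.499 0.279 0.13 ] [0.495 0.267 0.094] [0.507 0.283 0.162]
side green
   151 [188.1 184.8] [0.81  0.09  0.073] [-0.198  0.036  0.05 ] [0.83  0.88  0.797]
side blue
   1226 [210.8 261.1] [0.476 0.297 0.07 ] [-0.198  0.236  0.003] [0.543 0.88  0.797]
   50 [248.  205.3] [0.591 0.044 0.061] [0.538 0.006 0.056] [0.632 0.053 0.064]
side red
plate60 ((0.723188042640686, -0.9622925519943237), (0.3553813695907593, 2.596726894378662), 4.116454124450684)
deck ((0.5965455174446106, -0.9458452463150024), (2.566847562789917, 0.41301584243774414), 88.17276000976562)
```

View pics/w.png

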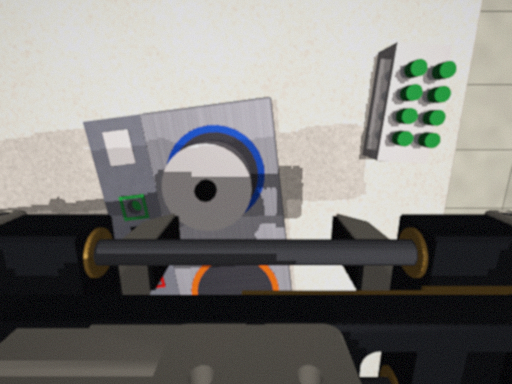

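The wrist view shows the pot's knob at (205,190), the blue ring behind it, the green frame at (134,207), the orange ring partly hidden at (235,290), and the rack at the right.

Run:
```python
from m import *
from scipy.optimize import least_squares
def fitc(p,r=None):
    p=p[:,:2]; c0=p.mean(0)
    g=least_squares(lambda x:np.hypot(*(p-x[:2]).T)-(x[2] if r is None else r),[*c0,.054],loss='soft_l1',f_scale=.002); return g.x.round(4),np.abs(g.fun).mean().round(4)
def ringfit(f,m,c):
    v,u=np.nonzero(m); p=onz(f,np.c_[u,v],.06); p=p[np.hypot(*(p[:,:2]-c).T)<.07]
    return len(p),fitc(p,.054)   # mid radius of ring
w=frame('wrist');s=frame('scene');sd=frame('side')
for n,f in(('wrist',w),('scene',s),('side',sd)):
    print(n,'orange',ringfit(f,mask(f,5,18,120),(.602,-.16)),'blue',ringfit(f,mask(f,100,128,110),(.58,0)))
# knob
m=cv2.inRange(cv2.cvtColor(w['color'],cv2.COLOR_RGB2GRAY),0,40); n,l,st,c=cv2.connectedComponentsWithStats(m)
i=l[190,205]; print('knob',st[i],onz(w,c[i],.118))
g=mask(w,45,80,80,20); g[:, :100]=0; g[:,170:]=0; v,u=np.nonzero(g); bb=[u.min(),u.max(),v.min(),v.max()];print('green',bb,onz(w,cv2.minAreaRect(np.c_[u,v].astype(np.float32))[0],.05), cv2.minAreaRect(np.c_[u,v].astype(np.float32)))
# plate corners from wrist px
print(onz(w,[[85,123],[270,98],[289,250]],.055))
# stylus axis: top of handle rays from both views
for n,f in(('scene',s),('side',sd)):
    m=mask(f,19,33,120); nn,l,st,c=cv2.connectedComponentsWithStats(m)
    k=min(range(1,nn),key=lambda i:np.hypot(*(c[i]-((312.8,107.4) if n=='scene' else (208.9,234.3)))))
    print(n,st[k]); 
    mb=mask(f,100,128,110); nb,lb,sb,cb=cv2.connectedComponentsWithStats(mb); 
    kb=max(range(1,nb),key=lambda i:sb[i,4]*(abs(cb[i][0]-c[k][0])<30)); P=cloud(f)[lb==kb]
    T=P[abs(P[:,2]-.085)<.004]; print('standtop',len(T),T.mean(0),cv2.minAreaRect(T[:,:2].astype(np.float32)))
    vv,uu=np.nonzero(l==k); dd=ray(f,np.c_[uu,vv]); 
    x0=c[k]; d=ray(f,x0)[0]; globals()['L'+n]=(f['o'],d/np.linalg.norm(d))
a,b=Lscene,Lside
t=np.linalg.lstsq(np.c_[a[1],-b[1]],b[0]-a[0],rcond=None)[0]; print('stylus',a[0]+a[1]*t[0],b[0]+b[1]*t[1])
```

```text
wrist orange (528, (array([ 0.5974, -0.1617,  0.054 ]), np.float64(0.0046))) blue (1178, (array([ 0.5773, -0.0016,  0.054 ]), np.float64(0.0021)))
scene orange (356, (array([ 0.5975, -0.1582,  0.054 ]), np.float64(0.0025))) blue (144, (array([0.5764, 0.0007, 0.054 ]), np.float64(0.0019)))
side orange (98, (array([ 0.5978, -0.1595,  0.054 ]), np.float64(0.0026))) blue (68, (array([ 0.5775, -0.0034,  0.054 ]), np.float64(0.0019)))
knob [195 180  21  21 337] [[ 0.57559037 -0.00449598  0.118     ]]
green [np.int64(118), np.int64(148), np.int64(194), np.int64(220)] [[ 0.47161497 -0.04452819  0.05      ]] ((133.1999969482422, 206.8999786376953), (25.314424514770508, 27.577165603637695), 81.8698959350586)
[[ 0.42983276  0.05844869  0.055     ]
 [ 0.64175184  0.08558402  0.055     ]
 [ 0.66859182 -0.10154307  0.055     ]]
scene [311 100   5  16  60]
standtop 125 [0.52997276 0.28493369 0.08542372] ((0.5351865887641907, 0.2856124937534332), (0.045224498957395554, 0.08887174725532532), 35.41717529296875)
side [206 222   8  25 117]
standtop 478 [0.49423318 0.2837889  0.0846391 ] ((0.5003003478050232, 0.2768820524215698), (0.07974594086408615, 0.07940665632486343), 85.69636535644531)
stylus [0.5017806  0.28052233 0.13055598] [0.49941942 0.27818252 0.13019803]
```

```bash
python3 -m jog '[-0.2,-2.5,3,0, -0.25,-2.4,3,0, 0,0,3,0, 0,0,1.5,0, 0,0,0,0, 0,0,0,0]' 0.5 8
python3 - <<'E'
from m import *
w=frame('wrist'); save(w,'w1.png'); print(sense()['eef_pos'])
E
```

```text
time: 1.2
eef_pos: [0.5769, -0.0045, 0.1477]
orientation: [3.14, -0.0, 1.571]
force: [0.6, -0.8, -0.4]
finger_gap: 0.504
gripper_force: 0.0
[ 0.57700197 -0.00444035  0.1478289 ]
```

View pics/w1.png

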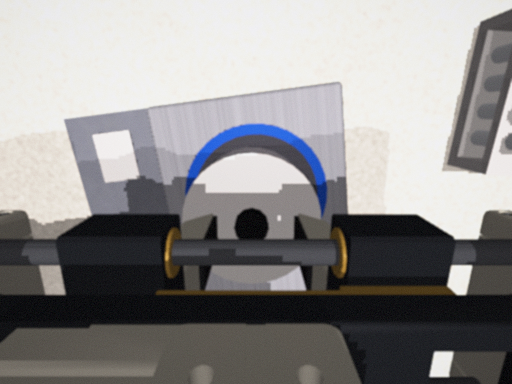

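The knob (251,225) is centred between the fingers. Lower and grip lightly.

```bash
python3 -m jog '[0,-0.1,0.7,0, 0,0,0.6,0, 0,0,0,0, 0,0,0,0]' && python3 -m jog '[0,0,0,0, 0,0,0,0, 0,0,0,0, 0,0,0,0, 0,0,0,0, 0,0,0,0]' 0.1 10
```

```text
time: 1.75
eef_pos: [0.575, -0.0045, 0.1337]
orientation: [-3.142, -0.0, 1.571]
force: [0.5, -0.1, 0.4]
finger_gap: 0.497
gripper_force: 0.0
time: 2.5
eef_pos: [0.5749, -0.0045, 0.1338]
orientation: [-3.141, -0.0, 1.571]
force: [-0.6, 0.3, 1.4]
finger_gap: 0.234
gripper_force: 10.0
```

```bash
python3 -m jog '[-0.5,0.07,0,0, -1,0.14,0,0, -1,0.14,0,0, -1,0.14,0,0, -1,0.14,0,0, -1,0.14,0,0, -1,0.14,0,0, -1,0.15,0,0, -1,0.15,0,0, -1,0.15,0,0, -1,0.15,0,0, -1,0.15,0,0, -1,0.15,0,0, -1,0.15,0,0, -1,0.15,0,0, -1,0.15,0,0, -0.5,0.1,0,0, 0,0,0,0, 0,0,0,0]'
```

```text
time: 4.88
eef_pos: [0.5986, -0.1657, 0.1338]
orientation: [3.141, 0.001, 1.57]
force: [0.0, -1.2, 3.0]
finger_gap: 0.236
gripper_force: 10.0
```

```bash
python3 -m jog '[0.3,0,0,0, 0.2,-0.05,0,0, 0,0,0,0, 0,0,0,0]'; python3 -m jog '[0,0,0,0, 0,0,0,0, 0,0,0,0, 0,0,0,0, 0,0,-1,0, 0,0,-2,0, 0,0,-4,0, 0,0,-4,0, -2,0,-2,0, 0,0,0,0, 0,0,0,0]' 0.5
python3 - <<'E'
from m import *
w=frame('wrist');save(w,'w2.png')
m=cv2.inRange(cv2.cvtColor(w['color'],cv2.COLOR_RGB2GRAY),0,40); n,l,st,c=cv2.connectedComponentsWithStats(m)
for i in range(1,n):
    if 100<st[i,4]<1500: print('dark',st[i],onz(w,c[i],.118))
o=mask(w,5,18,120); print('orange px',o.sum()//255)
E
```

```text
time: 5.38
eef_pos: [0.5981, -0.1598, 0.1338]
orientation: [3.141, 0.0, 1.571]
force: [0.5, -4.0, 1.9]
finger_gap: 0.233
gripper_force: 10.0
time: 6.75
eef_pos: [0.5977, -0.1787, 0.263]
orientation: [-3.141, -0.001, 1.571]
force: [0.7, 1.0, -1.2]
finger_gap: 0.5
gripper_force: 0.0
dark [142  78  25  44 715] [[ 0.50195732 -0.09699597  0.118     ]]
dark [247 156  18  20 272] [[ 0.59827869 -0.16054708  0.118     ]]
dark [201 217  17  24 201] [[ 0.55105544 -0.23148844  0.118     ]]
dark [294 217  14  24 190] [[ 0.64465784 -0.23177467  0.118     ]]
dark [  0 239  33  13 232] [[ 0.33598018 -0.24616738  0.118     ]]
dark [471 239  41  12 274] [[ 0.85551903 -0.24610755  0.118     ]]
dark [198 262  15  28 204] [[ 0.54016476 -0.28251715  0.118     ]]
dark [301 265  11  26 177] [[ 0.65560151 -0.2846478   0.118     ]]
orange px 2049
```

View pics/w2.png

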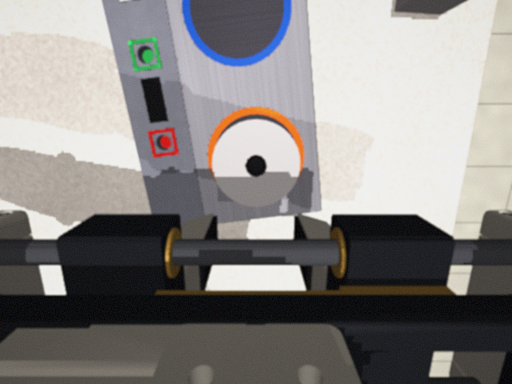

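Pot (knob at (256,166)) sits inside the orange ring; the green button is at (147,55), the red at (164,142). Next, over to the stylus.

```bash
python3 - <<'E'
from m import *
w=frame('wrist')
v,u=np.nonzero(mask(w,45,80,80,60)); k=(u>120)&(u<170)&(v>30)&(v<75); r=cv2.minAreaRect(np.c_[u,v][k].astype(np.float32)); print('green frame',r,onz(w,r[0],.05))
v,u=np.nonzero(mask(w,5,18,120)); p=onz(w,np.c_[u,v],.06)[:,:2]; rr=np.hypot(*(p-[.5978,-.160]).T); print('orange radii',np.percentile(rr,[1,50,99]), 'outer max by side', [rr[k].max().round(4) for k in (p[:,0]<.58,p[:,0]>.615,p[:,1]>-.12) if k.any()])
E
python3 -m jog '[2,-0.5,0,0, 4,-1,0,0, 5,-1.2,0,0, 5,-1.2,0,0, 5,-1.2,0,0, 5,-1.2,0,0, 5,-1.2,0,0, 5,-1.2,0,0, 5,-1,0,0, 2.4,0,0,0, 0,0,0,0, 0,0,0,0, 0,0,0,0]' 0.6
python3 - <<'E'
from m import *
w=frame('wrist');save(w,'w3.png')
n,l,st,c=cv2.connectedComponentsWithStats(mask(w,18,35,100,60))
for i in range(1,n):
    if st[i,4]>30: print(st[i],c[i],onz(w,c[i],.16))
E
```

```text
green frame ((144.62001037597656, 54.15999984741211), (32.378265380859375, 28.711116790771484), 79.69515228271484) [[ 0.47193934 -0.04412298  0.05      ]]
orange radii [0.04952522 0.05739555 0.31469762] outer max by side [np.float64(0.2326), np.float64(0.3302), np.float64(0.0582)]
time: 8.48
eef_pos: [0.5012, 0.2532, 0.2637]
orientation: [-3.142, 0.001, 1.569]
force: [-0.0, 0.4, 0.5]
finger_gap: 0.604
gripper_force: 0.0
[249 151  22  30 479] [259.38622129 166.18162839] [[0.50513555 0.27798875 0.16      ]]
[148 228  18  49 311] [153.91318328 249.72347267] [[0.40735073 0.19971456 0.16      ]]
[350 229  13  48 291] [357.57388316 253.0652921 ] [[0.59662977 0.19581666 0.16      ]]
[ 204  287  267    7 1052] [365.41920152 290.75380228] [[0.60782043 0.15567391 0.16      ]]
[174 290  25   4  61] [186.04918033 291.93442623] [[0.43425184 0.15480596 0.16      ]]
```

View pics/w3.png

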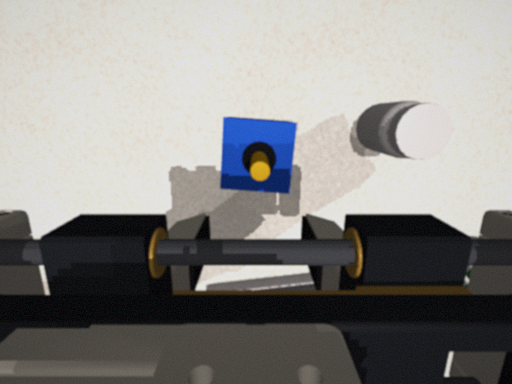

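Stylus top (260,171) stands in the blue stand (258,155); the jar (405,130) is clear of the fingers.

Run:
```python
from m import *
w=frame('wrist'); print(sense()['eef_pos'])
print(onz(w,[260,171],.16), onz(w,[[223,117],[296,122],[291,192],[221,190]],.085).mean(0))
m=mask(w,18,35,100,60)[145:185,240:280]; top=[(v+145,np.nonzero(r)[0].min()+240,np.nonzero(r)[0].max()+240) for v,r in enumerate(m) if r.any()]; print(top[::3])
P=cloud(w)[165:178,254:267].reshape(-1,3); print(np.median(P,0)); T=cloud(w); T=T[100:200,200:310].reshape(-1,3); T=T[abs(T[:,2]-.16)<.006]; print(len(T),T.mean(0),T.min(0),T.max(0))
T=cloud(w)[100:200,200:310].reshape(-1,3); T=T[abs(T[:,2]-.085)<.006]; print(cv2.minAreaRect(T[:,:2].astype(np.float32)))
```

```text
[0.50129686 0.25344503 0.26377169]
[[0.50575677 0.27389165 0.16      ]] [0.50447076 0.27566739 0.085     ]
[(151, np.int64(258), np.int64(259)), (154, np.int64(253), np.int64(265)), (157, np.int64(252), np.int64(266)), (160, np.int64(251), np.int64(267)), (163, np.int64(251), np.int64(268)), (166, np.int64(250), np.int64(269)), (169, np.int64(249), np.int64(270)), (172, np.int64(250), np.int64(269)), (175, np.int64(251), np.int64(268)), (178, np.int64(253), np.int64(266))]
[0.50575015 0.27401937 0.16063237]
328 [0.5054408  0.27433057 0.16029947] [0.49706644 0.26567433 0.15412159] [0.51359007 0.28234107 0.16241196]
((0.503787636756897, 0.27512821555137634), (0.08034798502922058, 0.08005709946155548), 85.6493148803711)
```

```bash
python3 -m jog '[1,0.2,2,0, 1.1,0.2,2,0, 0,0,2,0, 0,0,2,0, 0,0,2,0, 0,0,1.3,0, 0,0,0.5,0, 0,0,0,0, 0,0,0,0]' && python3 -m jog '[0,0,0,0, 0,0,0,0, 0,0,0,0, 0,0,0,0, 0,0,0,0, 0,0,0,0, 0,0,0,0, 0,0,0,0]' 0 35; python3 -c "
from cell import sense;print(sense()['force'],sense()['wrist_torque'])"
```

```text
time: 9.7
eef_pos: [0.5055, 0.2757, 0.1464]
orientation: [3.141, -0.001, 1.571]
force: [0.2, 1.0, 0.7]
finger_gap: 0.6
gripper_force: 0.0
time: 10.7
eef_pos: [0.5051, 0.2755, 0.1458]
orientation: [3.142, -0.0, 1.571]
force: [-1.2, 0.6, 0.6]
finger_gap: 0.188
gripper_force: 35.0
[-1.19418705  0.56208888  0.56789347] [-0.03925744  0.04487965 -0.05186296]
```

```bash
python3 -m jog '[0,0,-0.5,0, 0,0,-1,0, 0,0,-1.5,0, 0,0,-2,0, 0,0,-2,0, 0,0,-2,0, 0,0,0,0, 0,0,0,0]' && python3 -m jog '[-1,-0.1,0,0, -2,-0.2,0,0, -3,-0.3,0,0, -3,-0.3,0,0, -3,-0.3,0,0, -3,-0.4,0,0, -3,-0.4,0,0, -3,-0.4,0,0, -3,-0.4,0,0, -3,-0.4,0,0, -2.5,-0.1,0,0, -1.5,0,0,0, -1,0,0,0, 0,0,0,0, 0,0,0,0, 0,0,0,0]'
python3 - <<'E'
from m import *
a=[]
for n in('scene','side'):
    f=frame(n); u=np.array([f['camera_matrix']@(f['Rc'].T@(np.array(sense()['eef_pos'])+[0,0,dz]-f['o'])) for dz in(0,-.1258)]); u=u[:,:2]/u[:,2:]; print(n,u)
    x,y=u.mean(0).astype(int); c=f['color'][y-45:y+55,x-50:x+50,::-1]; a.append(cv2.resize(c,None,fx=4,fy=4,interpolation=cv2.INTER_NEAREST)); print('crop origin',x-50,y-45)
cv2.imwrite('pics/c1.png',np.hstack(a)); s=sense();print(s['eef_pos'],s['wrist_torque'],s['finger_gap'])
E
```

```text
time: 11.7
eef_pos: [0.5049, 0.2753, 0.2355]
orientation: [-3.141, 0.0, 1.571]
force: [0.2, -1.2, -0.7]
finger_gap: 0.191
gripper_force: 35.0
time: 13.7
eef_pos: [0.4722, -0.0437, 0.2357]
orientation: [-3.142, -0.0, 1.572]
force: [-0.1, -0.0, 0.1]
finger_gap: 0.191
gripper_force: 35.0
scene [[221.03375266 117.73348059]
 [224.70777228 153.93457963]]
crop origin 172 90
side [[298.21849252 153.72839206]
 [296.89191385 192.89395215]]
crop origin 247 128
[ 0.47216547 -0.04394256  0.23570344] [0.02856771 0.00262028 0.00211601] 0.18909700925077527
```

View pics/c1.png

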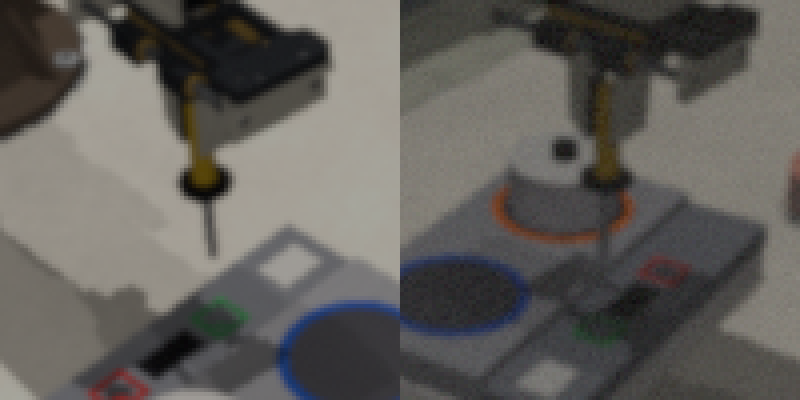

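Scene (left) and side (right) crops: the stylus hangs straight, tip at scene (225,153.5) and side (298,193), above the green frame. I'll lower it to just over the deck and compare tip and well in the same images.

```bash
python3 -m jog '[0,0,1.5,0, 0,0,2,0, 0,0,1.2,0, 0,0,0.2,0, 0,0,0,0, 0,0,0,0]'
python3 - <<'E'
from m import *
a=[]; s=sense(); print(s['eef_pos'])
for n,w0,z in(('scene',(227,169),.05),('side',(297,210),.05)):
    f=frame(n); v,u=np.nonzero(mask(f,40,85,60,25)); k=np.hypot(u-w0[0],v-w0[1])<9
    r=cv2.minAreaRect(np.c_[u,v][k].astype(np.float32)); print(n,k.sum(),r[0],onz(f,r[0],.05))
    x,y=w0; a.append(cv2.resize(f['color'][y-30:y+20,x-25:x+25,::-1],None,fx=8,fy=8,interpolation=cv2.INTER_CUBIC)); print('crop',x-25,y-30)
    p=f['camera_matrix']@(f['Rc'].T@(np.array(s['eef_pos'])-[0,0,.1258]-f['o'])); print('pred tip',p[:2]/p[2])
cv2.imwrite('pics/c2.png',cv2.convertScaleAbs(np.hstack(a),alpha=1.5))
E
```

```text
time: 14.55
eef_pos: [0.4725, -0.0445, 0.1873]
orientation: [3.141, -0.0, 1.571]
force: [0.3, 0.8, -0.1]
finger_gap: 0.19
gripper_force: 35.0
[ 0.47251247 -0.04452567  0.1872506 ]
scene 63 (226.49996948242188, 169.00001525878906) [[ 0.47215387 -0.04285277  0.05      ]]
crop 202 139
pred tip [225.83631314 166.50776103]
side 31 (296.1131591796875, 210.10377502441406) [[ 0.47311866 -0.0442764   0.05      ]]
crop 272 180
pred tip [296.439198   206.88076118]
```

View pics/c2.png

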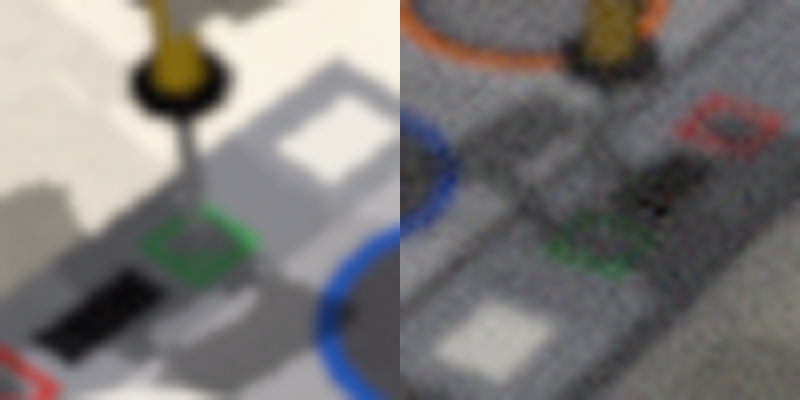

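In both views the tip is over the green frame (scene frame centre (227,169), tip col 226; side frame (297,210)). I'll descend into the well.

```bash
python3 -m jog '[0.05,-0.05,0.5,0, 0,0,0.8,0, 0,0,0.7,0, 0,0,0,0, 0,0,0,0, 0,0,0,0]'; python3 -m jog '[0,0,0.2,0, 0,0,0.2,0, 0,0,0.2,0, 0,0,0.2,0, 0,0,0,0, 0,0,0,0]'
```

```text
time: 15.4
eef_pos: [0.4718, -0.044, 0.1669]
orientation: [3.141, 0.0, 1.571]
force: [0.5, 0.4, -0.2]
finger_gap: 0.193
gripper_force: 35.0
time: 16.15
eef_pos: [0.4718, -0.044, 0.1589]
orientation: [3.141, 0.0, 1.571]
force: [0.0, 0.2, 3.6]
finger_gap: 0.187
gripper_force: 35.0
```

```bash
python3 -m jog '[0,0,0.1,0, 0,0,0.1,0, 0,0,0,0, 0,0,0,0]'
```

```text
time: 16.65
eef_pos: [0.472, -0.044, 0.1572]
orientation: [3.141, -0.0, 1.571]
force: [-0.8, 0.7, 8.8]
finger_gap: 0.188
gripper_force: 35.0
```

Bottomed out (8.8 N > 5 N). Press slightly more, hold, then retreat.

```bash
python3 -m jog '[0,0,0.05,0, 0,0,0,0, 0,0,0,0, 0,0,0,0, 0,0,0,0, 0,0,0,0, 0,0,0,0, 0,0,0,0]'; python3 -m jog '[0,0,-0.5,0, 0,0,-1,0, 0,0,-2,0, 0,0,-2,0, 0,0,-2,0, 0,0,-0.4,0, 0,0,0,0, 0,0,0,0]'
python3 - <<'E'
from m import *
s=sense(); print(s['eef_pos'],s['wrist_torque'])
a=[]
for n in('scene','side'):
    f=frame(n); u=np.array([f['camera_matrix']@(f['Rc'].T@(np.array(s['eef_pos'])+[0,0,dz]-f['o'])) for dz in(0,-.0608,-.1258)]); u=u[:,:2]/u[:,2:]; print(n,u.round(1).tolist())
    x,y=u[1].astype(int); a.append(cv2.resize(f['color'][y-25:y+25,x-25:x+25,::-1],None,fx=8,fy=8,interpolation=cv2.INTER_CUBIC)); print('crop',x-25,y-25)
cv2.imwrite('pics/c3.png',np.hstack(a))
E
```

```text
time: 17.65
eef_pos: [0.4721, -0.044, 0.157]
orientation: [3.14, -0.0, 1.571]
force: [-1.8, 0.8, 13.1]
finger_gap: 0.191
gripper_force: 35.0
time: 18.65
eef_pos: [0.4711, -0.044, 0.2344]
orientation: [-3.14, 0.0, 1.571]
force: [0.7, 0.3, -0.5]
finger_gap: 0.191
gripper_force: 35.0
[ 0.47105801 -0.04402317  0.23440766] [-0.00910643  0.04076122 -0.00495793]
scene [[220.7, 118.0], [222.6, 136.2], [224.4, 154.1]]
crop 197 111
side [[298.5, 154.3], [297.9, 173.6], [297.2, 193.4]]
crop 272 148
```

View pics/c3.png

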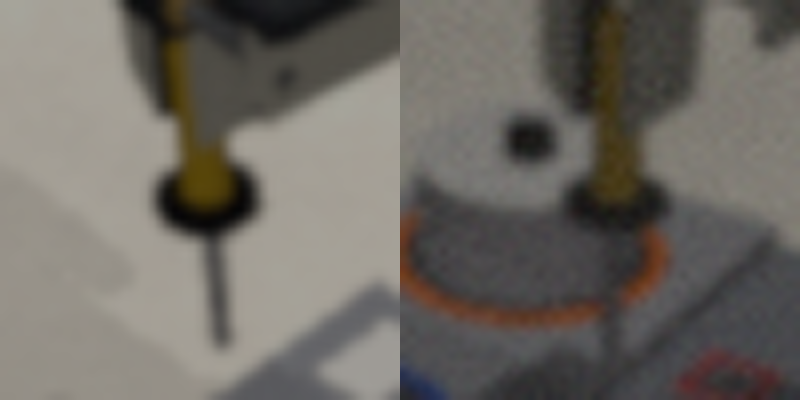

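The stylus is still straight in the grip (tip at scene (224.8,154)), so no slip. Returning to the stand.

```bash
python3 -m jog '[1,0.1,-0.4,0, 2,0.2,0,0, 3,0.3,0,0, 3,0.3,0,0, 3,0.3,0,0, 3,0.4,0,0, 3,0.4,0,0, 3,0.4,0,0, 3,0.4,0,0, 3,0.4,0,0, 2.5,0.2,0,0, 1.5,0,0,0, 1,0,0,0, 0,0,0,0, 0,0,0,0, 0,0,0,0]'
python3 - <<'E'
from m import *
s=sense(); print(s['eef_pos'])
for n in('scene','side'):
    f=frame(n); P=cloud(f); m=mask(f,100,128,110); T=P[(m>0)&(abs(P[...,2]-.085)<.004)&(abs(P[...,1]-.27)<.08)]; print(n,len(T),cv2.minAreaRect(T[:,:2].astype(np.float32)))
E
```

```text
time: 20.75
eef_pos: [0.5059, 0.2751, 0.2393]
orientation: [3.141, 0.0, 1.569]
force: [0.2, -0.4, -1.1]
finger_gap: 0.187
gripper_force: 35.0
[0.50586058 0.27507998 0.23932434]
scene 354 ((0.5070551633834839, 0.27414560317993164), (0.08175723999738693, 0.07941345870494843), 88.74192810058594)
side 531 ((0.5004882216453552, 0.27777382731437683), (0.07774841785430908, 0.07940877974033356), 85.06461334228516)
```

```bash
python3 -m jog '[0,-0.1,0.5,0, 0,0,1,0, 0,0,1.5,0, 0,0,0,0]' && python3 -m jog '[0,0,1.5,0, 0,0,1.5,0, 0,0,1.5,0, 0,0,1,0, 0,0,0,0, 0,0,0,0]'
```

```text
time: 21.35
eef_pos: [0.5037, 0.2754, 0.2073]
orientation: [-3.139, 0.002, 1.571]
force: [1.0, -0.3, -0.2]
finger_gap: 0.188
gripper_force: 35.0
time: 22.1
eef_pos: [0.5049, 0.2762, 0.1546]
orientation: [3.141, -0.0, 1.571]
force: [0.7, 0.2, -1.0]
finger_gap: 0.19
gripper_force: 35.0
```

```bash
python3 -m jog '[0,0,0.4,0, 0,0,0.3,0, 0,0,0.1,0, 0,0,0,0, 0,0,0,0]'
```

```text
time: 22.72
eef_pos: [0.5047, 0.276, 0.1463]
orientation: [3.141, -0.0, 1.571]
force: [0.6, 0.4, -0.5]
finger_gap: 0.188
gripper_force: 35.0
```

```bash
python3 -m jog '[0,0,0.07,0, 0,0,0,0, 0,0,0,0]' - 5; python3 -m jog '[0,0,0,0, 0,0,0,0, 0,0,0,0, 0,0,0,0, 0,0,0,0]' 0.6; python3 -m jog '[0,0,-1,0, 0,0,-2,0, 0,0,-3,0, 0,0,-4,0, 0,0,-2,0, -2,0,0,0, 0,0,0,0, 0,0,0,0, 0,0,0,0]'
python3 - <<'E'
from m import *
w=frame('wrist');T=cloud(w)[60:240,200:310].reshape(-1,3); q=T[abs(T[:,2]-.16)<.005]; print(len(q),q.mean(0),q.max(0)); q=T[abs(T[:,2]-.085)<.004];print(cv2.minAreaRect(q[:,:2].astype(np.float32)))
s=frame('scene'); c=s['color'][60:300,90:410,::-1]; cv2.imwrite('pics/end.png',np.hstack([cv2.resize(c,(480,360)),cv2.resize(w['color'][80:240,190:332,::-1],(320,360))]))
m=cv2.inRange(cv2.cvtColor(s['color'],cv2.COLOR_RGB2GRAY),0,40)
E
```

```text
time: 23.1
eef_pos: [0.5047, 0.276, 0.1457]
orientation: [3.141, -0.0, 1.571]
force: [-0.4, 0.1, 2.5]
finger_gap: 0.195
gripper_force: 5.0
time: 23.72
eef_pos: [0.5046, 0.276, 0.1455]
orientation: [3.142, 0.0, 1.571]
force: [0.5, 0.3, -0.1]
finger_gap: 0.595
gripper_force: 0.0
time: 24.85
eef_pos: [0.5043, 0.2561, 0.2648]
orientation: [-3.14, 0.0, 1.571]
force: [-0.1, 0.4, 0.1]
finger_gap: 0.599
gripper_force: 0.0
324 [0.50525087 0.27489149 0.16036015] [0.51384589 0.28299739 0.16247433]
((0.5037413239479065, 0.27518028020858765), (0.08021524548530579, 0.08015239983797073), 85.54312896728516)
```

View pics/end.png

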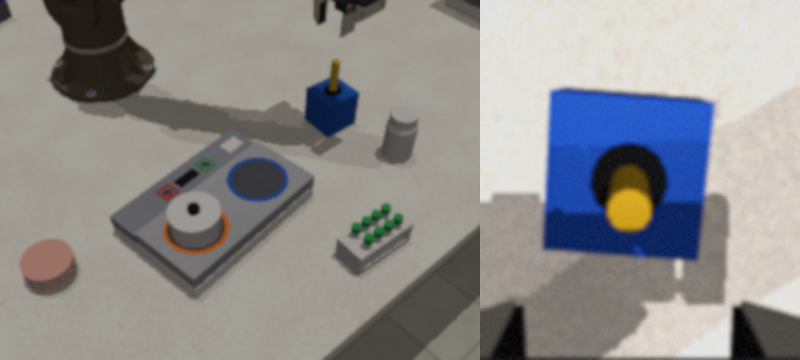

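The stylus stands upright in the stand ((335,75) left, (630,210) right), the pot sits inside the orange ring (195,225), and the bystanders haven't moved.

```bash
python3 -c "
from cell import close_job;print(close_job())"
```

```text
the job is handed in; nothing more can be done
None
```

I handed the job in at about 25 s: the pot is inside the orange ring, the green button was held at its stop for about a second (8.8–13 N), the stylus is back upright in its stand, and nothing else was touched; no verdict was returned.

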